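Free the probe thermometer and show its tip to the inspection camera

ROBOT

A 6-joint arm with a two-finger parallel gripper is mounted at the origin on a cart in front of the work surface, level with it; the furniture and walls round the work are solid. World frame = base frame: x ahead of the robot, y to its left, z up, the work surface at z = 0. Lengths are in mm, angles in rad, forces in N, time in s.
With the tool pointing down it reaches from about 325 to 775 mm from the base axis. Payload 5.5 kg.
Tool frame: the origin (TCP) lies at the very end of the fingers, on their centre line; the grasp point (between the pads) lies 19 mm behind it (ctrl.pinch_z is the distance from the TCP to the grasp point, in mm); z points along the fingers, y is the line along which they close (so a half turn about z gives the same grasp; the last joint's range is limited). The gripper opens to 88 mm and grips with 3 to 60 N. Pads are 20 mm wide; open, the fingers measure 115 mm over their backs; the gripper's body (75 mm by 178 mm) begins 61 mm behind the grasp point.
Start: joints at [-1.217, 0.091, 1.231, -0, 1.82, -0.057], TCP at [239.607, -550.095, 222.631] pointing down, gripper open.
Joint ranges: [-2.87, 2.87], [-0.86, 2.18], [0.17, 2.46], [-1.51, 4.65], [0.06, 2.69], [-2.65, 2.65]. Speed limits (rad/s): [2.57, 2.57, 3.01, 3.14, 3.14, 3.14].

INTERFACE

Orientations are given as a unit quaternion [w, x, y, z].
In Python, from cell import ctrl, capture gives the robot as it stands. Calls block until the motion is done:
- ctrl.move_ptp(position, orientation): joint-space move of the TCP to a pose.
- ctrl.move_linear(position, rotation=None, vel=150): straight line of the TCP; rotation=None keeps the orientation; vel is the mean speed in mm/s.
- ctrl.movej(angles): joint-space move.
- ctrl.let_go() and ctrl.clamp(grip_force=None): open the fingers fully, or close them until they stop; grip_force is the grip in N (None keeps the last).
- ctrl.dwell(seconds).
- ctrl.inverse_kinematics(position, orientation): joint angles nearest the present ones, or None.
- ctrl.state(): the state.
- capture(name): name is "scene" or "side" or "wrist"; returns a dict with "img" (420x560x3 uint8, blue, green, red), "z_map" (420x560 float32, mm along the optical axis (not along the pixel's ray), 0 where there is no reading), "K" (3x3 intrinsics, pixels), "eye" and "orientation" of the camera in the world; the wrist camera has in their place "hand_eye" (4x4, takes a point from camera to tool coordinates, whose origin is the TCP and whose axes are the flange's). Camera axes: x right, y up, looking along -z (the intrinsics and any distortion apply to the point x, -y, -z); pixel columns grow to the right and rows downward; lengths in mm; the calibration is good to about 2 mm. A picture is of the moment at which its call begins: read the wrist's pose just before it.
A pose or a line that the arm cannot do raises ctrl.IKError and nothing moves.
- ctrl.finish_job(): hands the job in; it is judged then, once.
The state is a dict: "clock": time; "joint_positions": joint angles; "joint_velocities": joint speeds; "tau": joint torques, N m; "tcp_pos": TCP position; "tool_rot": TCP orientation; "contact_force": force on the tool from outside, world axes, zero at the start; "torque": the same for the moment, N m; "opening": finger opening in mm; "finger_force": force on a finger pad.
Only numpy, scipy, OpenCV 4.12 (cv2) and the standard library are available. Lean on these libraries where they do the work, as an engineer would, in place of code of your own. Each camera call takes 0.05 s, during which the arm holds its last target. There are 200 camera calls.

TASK

The probe thermometer lies locked in its cradle: turn the black bar knob counterclockwise (seen from above) to its stop, about 80 degrees, then slide the carriage all the way back so that its tongue is clear of the probe, and only then lift the thermometer out by its white head. Hold it up in front of the inspection camera with the probe in line with the lens's line of sight, pointing at the lens, and the tip centred about 4 cm in front of the glass; finish holding it still there in the gripper. Do not touch the camera or its stand, and leave the roll of labels, the roll of tape, the bottle and the cap key where they are.

Things in the scene. Friction and masses are not known exactly. Their poses are not given: they have to be found in the camera images.
- knob (a joint): turn of the locking knob, rad: starts near 0 (locked: its grip bar lies along the thermometer, across the slide), grows counterclockwise seen from above to its stop at 1.4 (free). Below about 1.0 a key under it keeps the carriage from sliding more than a few mm. Light friction (about 0.04 N m); it stays where it is left
- knob_grip (a point): the locking knob's grip: an upright black bar 44 long, 14 thick and 28 mm high on top of the carriage, on the knob's vertical axis. The point lies on the axis, 12 mm below the bar's top and 67 mm above the table; x axis along the bar, y axis across its 14 mm thickness, z up; turns with the knob and moves with the carriage
- carriage (a joint): slide of the aluminium carriage (50 x 42 mm, top 43 mm above the table) on the cradle's rails, m: starts at 0 to 0.003 with its steel tongue across the probe, runs along the cradle's +y to its stop at 0.045 (clear). Friction about 1.5 N; the knob can serve as its handle
- cradle: the fixed thermometer cradle, an aluminium base plate 200 x 44 x 10 mm with a side plate that carries the carriage. Origin under the middle of the long plate, on the table; x along the thermometer, from head to tip; y the way the carriage slides open; z up. A bed 14 mm wide holds the head, underside 30 mm above the table and free on both sides; two forks of low pins guide the probe, an end stop 36 mm high stands behind the head, so lift straight up by at least 20 mm
- thermometer_head (a point): the loose probe thermometer (183 mm long, about 35 g), point at the centre of its white head (22 wide, 66 long, 16 mm high), half-way up. Its -y axis runs along the instrument from the head to the probe tip, x across the head's 22 mm width, z out of the upper face
- probe_tip (a point): the tip of the thermometer's thin steel probe (3.6 mm thick): in the axes of thermometer_head it lies 150 mm along -y and 6 mm lower. Same axes as thermometer_head
- lens (a point): centre of the front glass of the inspection camera (lens barrel 32 mm across, with a ring light 54 mm across 12 mm behind the glass), between about 0.21 and 0.28 m above the table. -x axis points out of the lens along its line of sight, which looks 20 degrees (0.35 rad) downwards and roughly towards the robot; y is level; the tip's place is 40 mm out along -x
- camera_stand: the inspection camera's fixed stand: round grey foot 110 mm across and a steel post 18 mm thick and 380 mm high. Origin on the table straight below the lens glass; the post stands 130 mm from it along +x, and the camera looks towards the -x side
- label_roll: bystander: white roll of labels 82 mm across, 38 mm high, lying flat; origin at the centre of its underside
- tape_roll: bystander: roll of tan tape 98 mm across, 25 mm high, lying flat; origin at the centre of its underside
- bottle: bystander: full glass bottle 77 mm across, 222 mm high with black cap, upright; origin at the centre of its underside
- cap_key: bystander: ring key for caps, 180 mm long, 53 wide, 14 mm high, lying along its y axis; origin at the centre of its underside
Not all that is in view belongs to the job. Leave any purple look-alike of the part that bears thermometer_head alone.

How it is judged (in metres and radians):
On the way, in this order (a step that is already met when the one before it is completed fails the run):
1. the knob is turned free, the thermometer still in the cradle (value of joint knob above 1.1 rad and distance of thermometer_head from where it was at the start of the episode below 0.015 m), for 0.1 s.
2. the carriage is slid back clear of the probe, the thermometer still in the cradle (value of joint carriage above 0.034 m and distance of thermometer_head from where it was at the start of the episode below 0.015 m), for 0.2 s.
3. the thermometer is lifted out of the cradle (height (world z) of thermometer_head above 0.075 m and contact force between thermometer and the fingers above 0.5 N and contact force between thermometer and cradle below 0.05 N), for 0.2 s.
At the end, for the whole second after the job is handed in: Held at rest in the air by the gripper: tip 20 to 60 mm in front of the glass and within 12 mm of the line of sight sideways and up/down, instrument within 0.16 rad of that line, head behind; touching neither cradle nor camera; carriage still open (34 mm or more) (x of probe_tip in the frame of lens between -0.06 and -0.02 m and y of probe_tip in the frame of lens between -0.012 and 0.012 m and z of probe_tip in the frame of lens between -0.012 and 0.012 m and x of thermometer_head in the frame of lens below -0.15 m and angle between the y axis of thermometer_head and the x axis of lens, either way round below 0.16 rad and height (world z) of thermometer_head above 0.1 m and contact force between thermometer and the fingers above 0.5 N and contact force between thermometer and cradle below 0.05 N and contact force between thermometer and camera_stand below 0.05 N and linear speed of thermometer below 0.02 m/s and value of joint carriage above 0.034 m); the arm keeps its last pose, push and grip.
It fails at once if the camera or its stand is touched (more than 1 N) (contact force between camera_stand and anything else above 1 N).
It fails at once if the roll of labels is moved by more than 3 cm (distance of label_roll from where it was at the start of the episode above 0.03 m).
It fails at once if the roll of tape is moved by more than 3 cm (distance of tape_roll from where it was at the start of the episode above 0.03 m).
It fails at once if the bottle is moved by more than 3 cm (distance of bottle from where it was at the start of the episode above 0.03 m).
It fails at once if the cap key is moved by more than 3 cm (distance of cap_key from where it was at the start of the episode above 0.03 m).
It also fails if it takes over 54 s, if anything falls off the work surface, if the arm or the gripper's body presses on something with over 40 N, if the wrist force passes 120 N, or if a joint passes its speed limit or range.

## Working session

There is one attempt and no reset: what is moved stays moved. The work goes in short steps, each a Python script; the robot and the scene stay as the last script left them, time stands still between calls to the robot, and variables do not carry over. Pictures are saved under pics/ and viewed, at most 10 in all, crops included, and the job is handed in when it is done.

```bash
ls; mkdir -p pics
cat > h.py <<'E'
import numpy as np, cv2, pickle
from scipy.spatial.transform import Rotation as R
from cell import ctrl, capture
def q2R(q): return R.from_quat([q[1],q[2],q[3],q[0]]).as_matrix()
def R2q(M): x,y,z,w=R.from_matrix(M).as_quat(); return [w,x,y,z]
def snap(n,fn):
    s=ctrl.state(); c=capture(n)
    if 'hand_eye' in c:
        T=np.eye(4);T[:3,:3]=q2R(s['tool_rot']);T[:3,3]=s['tcp_pos'];T=T@np.array(c['hand_eye']);c['eye']=T[:3,3];c['M']=T[:3,:3]
    else: c['M']=q2R(c['orientation']);c['eye']=np.array(c['eye'])
    cv2.imwrite('pics/%s.png'%fn,c['img']);pickle.dump({k:(np.array(v) if not isinstance(v,str) else v) for k,v in c.items()},open(fn+'.pkl','wb'));return c
def load(fn): return pickle.load(open(fn+'.pkl','rb'))
def ray(c,u,v):
    K=c['K'];d=np.array([(u-K[0,2])/K[0,0],-(v-K[1,2])/K[1,1],-1.]);return c['M']@d
def plane(c,u,v,z): d=ray(c,u,v);return c['eye']+d*(z-c['eye'][2])/d[2]
def depth(c,u,v): return c['eye']+ray(c,u,v)*c['z_map'][int(v),int(u)]
def cloud(c):
    K=c['K'];v,u=np.mgrid[:420,:560];d=np.stack([(u-K[0,2])/K[0,0],-(v-K[1,2])/K[1,1],-np.ones(u.shape)],-1)
    return c['eye']+(d@c['M'].T)*c['z_map'][...,None]
E
python3 - <<'E'
from h import *
for n in ['scene','side','wrist']:
    c=snap(n,n+'0');print(n,c['K'].tolist(),c['eye'],c['M'][:,2],[k for k in c],(c['z_map']>0).mean())
    if 'dist' in c: print(c['dist'])
a=[cv2.imread('pics/%s0.png'%n) for n in ['scene','side']]
E
```

```text
pics
scene [[421.46206468860504, 0.0, 280.7075984490538], [0.0, 421.46206468860504, 208.43433084378043], [0.0, 0.0, 1.0]] [-139.60497558  606.08075224  741.55633619] [-0.62742909  0.59321328  0.50441127] ['img', 'z_map', 'K', 'eye', 'orientation', 'M'] 0.991938775510204
side [[539.0623201659913, 0.0, 283.78807436862684], [0.0, 539.0623201659913, 200.41418538807875], [0.0, 0.0, 1.0]] [164.79709129 852.35358672 913.46588606] [-0.32682132  0.73192069  0.59789626] ['img', 'z_map', 'K', 'eye', 'orientation', 'M'] 0.9950722789115646
wrist [[329.1715961479409, 0.0, 286.76445148007843], [0.0, 329.1715961479409, 212.0976046904468], [0.0, 0.0, 1.0]] [ 312.3318976  -519.29416008  383.42027617] [0.26192161 0.11351795 0.95838966] ['img', 'z_map', 'K', 'hand_eye', 'eye', 'M'] 0.9957568027210885
```

View pics/scene0.png

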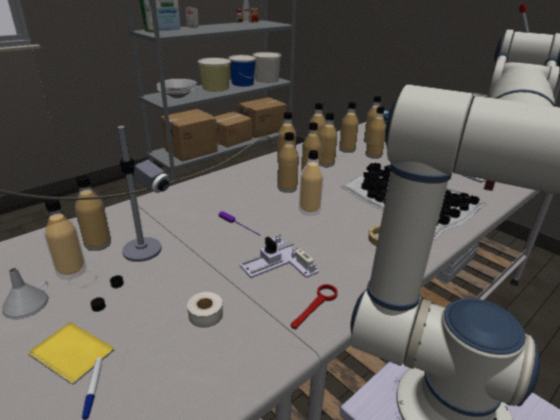

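View pics/side0.png

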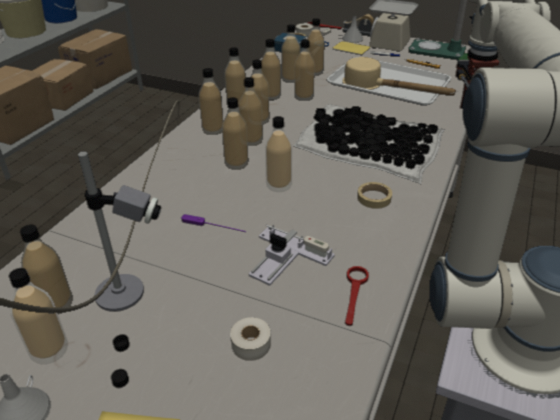

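Scene: the cradle is at (283,257), with the black knob at (271,245) and the white head at (305,258). The camera lens is at (162,183) and its stand foot at (141,248). There are two thermometer candidates: the white-headed one in the cradle at (305,258), and the purple one at (227,217) lying loose on the table. The white one in the cradle fits the description. I'll confirm it in an enlarged crop of the side view.

Run:
```python
from h import *
s=load('side0');c=load('scene0')
a=cv2.resize(s['img'][215:295,240:345],None,fx=7,fy=7,interpolation=cv2.INTER_CUBIC)
cv2.imwrite('pics/crop1.png',a[:560])
for n,c,pts in [('scene',load('scene0'),[(305,258),(271,243),(162,183),(141,248),(207,305),(312,190),(318,305),(378,236)]),('side',s,[(317,243),(279,238),(152,210),(118,292),(250,335),(278,165),(355,300),(375,195)])]:
    for p in pts: print(n,p,depth(c,*p).round())
```

```text
scene (305, 258) [484. -80.  48.]
scene (271, 243) [567. -29.  76.]
scene (162, 183) [741. 182. 260.]
scene (141, 248) [849. 220.  21.]
scene (207, 305) [537. 204.  13.]
scene (312, 190) [ 677. -304.  103.]
scene (318, 305) [363.  -7.   7.]
scene (378, 236) [185.  66. 338.]
side (317, 243) [496. -86.  44.]
side (279, 238) [573. -32.  76.]
side (152, 210) [745. 190. 264.]
side (118, 292) [858. 224.  19.]
side (250, 335) [534. 204.   5.]
side (278, 165) [ 694. -295.   94.]
side (355, 300) [360.  27.  13.]
side (375, 195) [ 435. -397.   -3.]
```

View pics/crop1.png

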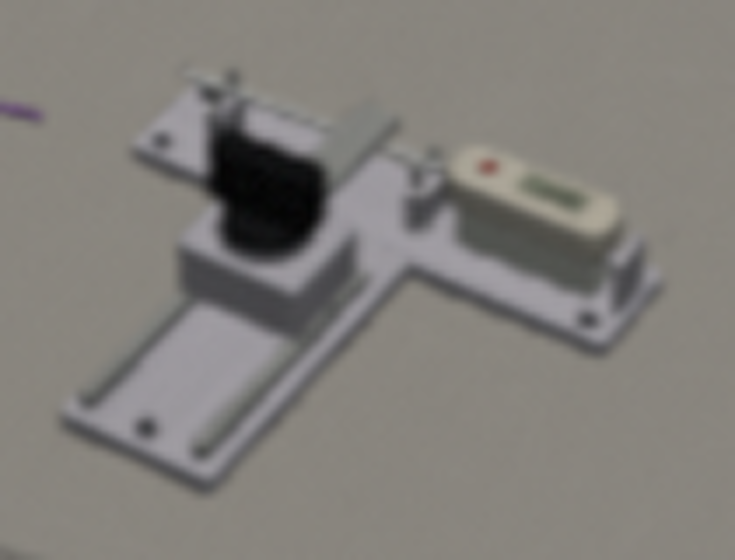

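The crop shows a white head with display and red button, its probe under the steel tongue, and the black knob bar lying along the instrument. So the white one is the target. Next is a close wrist view.

Run:
```python
from h import *
s=ctrl.state();p=np.array(s['tcp_pos']);M=q2R(s['tool_rot']);print(M.round(2).tolist())
ctrl.move_linear([p[0],p[1],320])
a=np.deg2rad(66.6)
ctrl.move_ptp([540,-130,240],R2q(R.from_euler('z',a).as_matrix()@M))
c=snap('wrist','w1');s=ctrl.state();print(s['clock'],s['joint_positions'],c['eye'])
P=cloud(c);np.save('w1P.npy',P)
cv2.imwrite('pics/w1b.png',cv2.resize(c['img'],(800,600),interpolation=cv2.INTER_CUBIC))
```

```text
[[0.92, 0.4, -0.0], [0.4, -0.92, 0.0], [0.0, -0.0, -1.0]]
2.8917 [-2.98894458e-01 -2.34852504e-02  1.31674751e+00 -6.26714849e-04
  1.84945076e+00 -2.99673897e-01] [540.65854954 -52.82521091 401.95148161]
```

View pics/w1b.png

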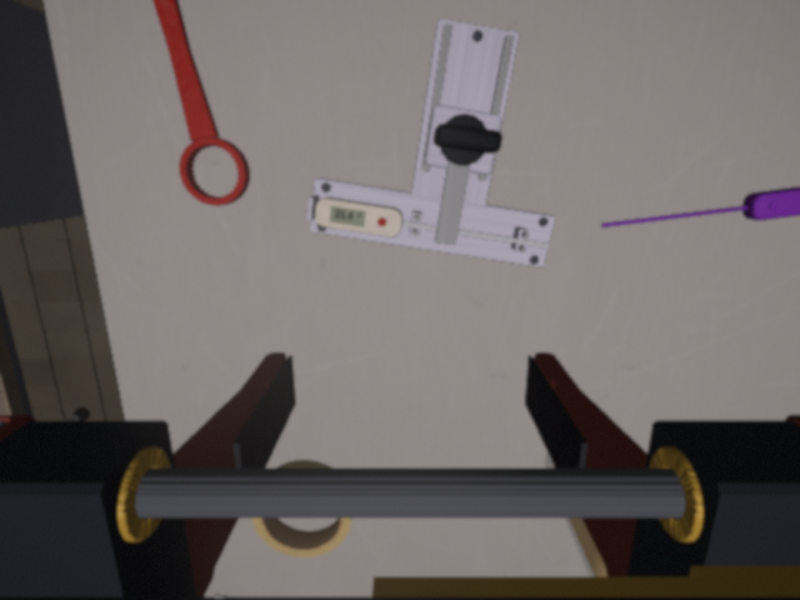

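The wrist view shows the head at (357,216), the knob bar at (468,138) and the tongue across the probe at (450,205). The plate corners run from (313,205) to (548,240). The purple decoy is on the right, away from the work. I'll measure from here.

```bash
python3 - <<'E'
from h import *
c=load('w1');P=np.load('w1P.npy');img=c['img'].astype(int)
b,g,r=img[...,0],img[...,1],img[...,2]
print([img[int(v/1.4286),int(u/1.4286)].tolist() for u,v in [(385,205),(500,230),(460,90),(450,210),(480,140),(600,300)]])
v,u=np.mgrid[:420,:560];win=(u>210)&(u<395)&(v>8)&(v<195)
def rect(m,z,name):
    m=cv2.morphologyEx(m.astype(np.uint8),cv2.MORPH_CLOSE,np.ones((5,5)))
    cs,_=cv2.findContours(m,0,2);k=max(cs,key=cv2.contourArea)
    W=np.array([plane(c,*q[0],z)[:2] for q in k],np.float32)
    (x,y),(w,h),a=cv2.minAreaRect(W);bp=cv2.boxPoints(((x,y),(w,h),a))
    e=[bp[1]-bp[0],bp[2]-bp[1]];L=max(e,key=np.linalg.norm);ang=np.degrees(np.arctan2(L[1],L[0]))
    print(name,np.round([x,y,w,h],1),'yaw',ang.round(1))
head=win&(r-b>15)&(r>110)&(v<175)
rect(head,46,'head')
Z=P[...,2]
mk=win&(r<60)&(Z>62)
rect(mk,79,'knob bar'); print('knobz',np.percentile(Z[mk],[5,50,95]),'mean',P[mk&(Z>73)].mean(0), 'headz',np.median(Z[head]))
q=P[mk&(Z>73)][:,:2]
rect(win&(Z>38.5)&(Z<48)&(v>70)&(v<130)&(u>290),43,'carriage')
for n,p in [('plate cornersTL',(316,180)),('BL',(311,231)),('TR',(554,214)),('BR',(544,266)),('rail TL',(441,19)),('rail TR',(519,33))]:
    print(n,plane(c,p[0]/1.4286,p[1]/1.4286,10)[:2].round(1))
# stand / lens
for n in ['scene0','side0']:
    c2=load(n);P2=cloud(c2);m=(P2[...,2]>180)&(P2[...,2]<340)&(P2[...,0]>680)&(P2[...,0]<900)&(P2[...,1]>120)&(P2[...,1]<280)
    Q=P2[m];f=(P2[...,2]>10)&(P2[...,2]<26)&(abs(P2[...,0]-850)<90)&(abs(P2[...,1]-220)<90)
    print(n,m.sum(),Q.min(0),Q.max(0)); F=P2[f];print('foot',F.min(0),F.max(0),len(F))
    po=(P2[...,2]>60)&(P2[...,2]<160)&(abs(P2[...,0]-850)<60)&(abs(P2[...,1]-225)<50);print('post',np.median(P2[po],0))
E
python3 - <<'E'
import sys;sys.path.insert(0,'.')
import os;os.chdir('.')
from h import *
a=load('scene0')['img'][140:210,110:190];b=load('side0')['img'][175:245,90:170]
cv2.imwrite('pics/cam.png',np.hstack([cv2.resize(x,None,fx=5,fy=5,interpolation=cv2.INTER_CUBIC) for x in (a,b)]))
E
```

```text
[[152, 142, 148], [176, 162, 169], [167, 152, 159], [134, 133, 135], [34, 32, 31], [135, 137, 145]]
head [501.5 -92.1  19.9  63. ] yaw -7.5
knob bar [578.1 -39.1  18.3  41.9] yaw -2.3
knobz [75.47154293 78.36319378 79.835017  ] mean [577.5643838  -37.88604873  81.09042709] headz 45.85461632554319
carriage [577.4 -43.5  52.9  49.6] yaw 81.3
plate cornersTL [465.  -66.8]
BL [ 458.5 -107.9]
TR [659.4 -93.6]
BR [ 654.8 -137.2]
rail TL [563.5  48.2]
rail TR [621.5  39.1]
scene0 1321 [729.90277627 155.64424728 180.11636922] [880.65424517 279.18471004 339.94587464]
foot [809.79723772 159.43300252  10.02288847] [939.85996406 308.35084044  25.87646929] 605
post [859.50116819 215.54284015 111.58052674]
side0 2183 [731.8106676  154.86156709 180.2968246 ] [884.39114022 279.86617998 339.96939888]
foot [811.32321178 160.20511669  10.00054682] [939.98630703 307.09459852  25.85398058] 990
post [861.32991651 219.0768147  119.26772724]
```

View pics/cam.png

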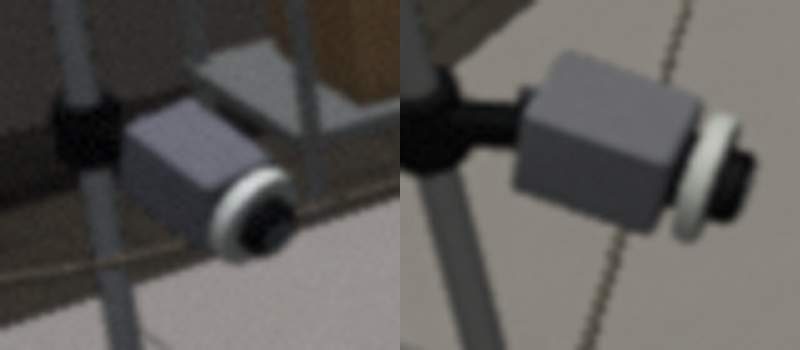

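Wrist data agree with the sizes: head 63x20 at 45.9 mm high, plate yaw about -8°, knob top about 79 mm. The camera crops show the glass at scene (165.6,184.4) and side (157.6,212.4). I'll turn the knob first.

```bash
cat >> h.py <<'E'
def down(az): # tool y axis (closing) at azimuth az deg, tool z down
    y=np.array([np.cos(np.radians(az)),np.sin(np.radians(az)),0]);z=np.array([0,0,-1.]);return np.column_stack([np.cross(y,z),y,z])
E
python3 - <<'E'
from h import *
k=[577.8,-38.5]
for az in (-96,84):
    print(az,ctrl.inverse_kinematics([*k,130],R2q(down(az))))
def tri(a,b):
    A=load('scene0');B=load('side0');S=np.zeros((3,3));t=np.zeros(3)
    for c,p in ((A,a),(B,b)):
        d=ray(c,*p);d/=np.linalg.norm(d);Q=np.eye(3)-np.outer(d,d);S+=Q;t+=Q@c['eye']
    x=np.linalg.solve(S,t);return x
g=tri((165.6,184.4),(157.6,212.4));r=tri((160.6,182.8),(151.6,210.4));print('glass',g,'ring',r,(r-g))
for n in('scene0','side0'):
    c=load(n);P=cloud(c);i=c['img'].astype(int).min(-1);m=(i>110)&(P[...,2]>200)&(P[...,2]<310)&(abs(P[...,0]-745)<40)&(abs(P[...,1]-185)<50)
    Q=P[m];print(n,m.sum(),np.median(Q,0),Q.min(0),Q.max(0));vv,uu=np.nonzero(m);print(uu.mean(),vv.mean(),uu.min(),uu.max(),vv.min(),vv.max())
E
```

```text
-96 [-1.25281185e-01  3.61507711e-02  1.45155422e+00 -4.44089210e-16
  1.65388766e+00  1.55023490e+00]
84 [-1.25281185e-01  3.61507711e-02  1.45155422e+00 -4.44089210e-16
  1.65388766e+00 -1.59135776e+00]
glass [746.93510452 171.46119311 247.88839065] ring [755.66858337 178.93235238 253.26874153] [8.73347885 7.47115927 5.38035088]
scene0 74 [746.82355962 186.6093939  274.12862708] [739.97915048 162.27026167 258.24656222] [782.15587402 202.82835569 287.71205702]
157.6081081081081 177.2027027027027 148 166 168 185
side0 96 [747.51433192 188.19288635 274.09567893] [741.8893112  160.95427244 260.71008296] [776.28689304 205.05111912 279.7683317 ]
151.0 205.44791666666666 146 157 193 215
```

Run:
```python
from h import *
k=[577.8,-38.5]
def st(t):
    s=ctrl.state();print(t,round(s['clock'],2),np.round(s['tcp_pos'],1),np.round(s['contact_force'],1),np.round(s['torque'],2),round(s['opening'],1),s['finger_force'])
ctrl.move_ptp([*k,130],R2q(down(-95)))
ctrl.move_linear([*k,55],vel=120);st('at')
ctrl.clamp(20);st('clamped')
if ctrl.state()['opening']<25:
    for a in (20,40,60,79):
        ctrl.move_linear([*k,55],R2q(down(-95+a)),vel=60);st(a)
c=snap('wrist','w2')
```

```text
at 5.28 [578.3 -38.6  55.8] [-0.  -0.2  0.4] [0.03 0.02 0.02] 87.6 0.0
clamped 6.4 [577.7 -37.2  55. ] [-1.2  4.9  0.4] [ 0.92  0.14 -0.06] 13.9 19.993375539779663
20 6.9 [577.7 -37.3  55. ] [-0.7  4.8  0.7] [0.87 0.14 0.03] 13.8 19.996494948863983
40 7.4 [577.7 -37.4  55. ] [-1.3  4.9  1.8] [0.98 0.11 0.01] 13.8 19.996341168880463
60 7.9 [577.8 -37.4  55. ] [-0.9  4.8 -0.6] [0.84 0.08 0.04] 13.9 19.996511042118073
79 8.38 [577.8 -37.5  55. ] [-0.4  4.8  1. ] [ 0.93 -0.06 -0.38] 14.4 20.253141224384308
```

View pics/w2.png

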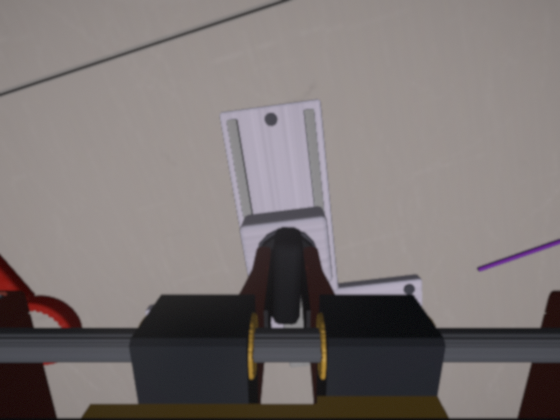

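The bar, at about (287,275), now lies along the slide: the knob turned with the gripper and reached its stop (moment rising at the end). Next I slide the carriage back.

Run:
```python
from h import *
def st(t):
    s=ctrl.state();print(t,round(s['clock'],2),np.round(s['tcp_pos'],1),np.round(s['contact_force'],1),np.round(s['torque'],2),round(s['opening'],1))
ctrl.dwell(.1)
d=np.array([np.cos(np.radians(82)),np.sin(np.radians(82)),0]);p=np.array([577.8,-38.5,55])
for i in (15,30,44):
    ctrl.move_linear(list(p+d*i),vel=60);st(i)
ctrl.dwell(.25)
ctrl.let_go();st('open')
q=p+d*44;ctrl.move_linear([q[0],q[1],130],vel=150)
# look at cradle & head from above
ctrl.move_ptp([520,-160,200],R2q(down(180)) if False else R2q(np.diag([1,-1,-1.])@np.eye(3)) if False else R2q(down(-8)))
c=snap('wrist','w3');st('look');print(c['eye'])
```

```text
15 8.93 [580. -23.  55.] [ 0.4  1.4 -0.7] [ 0.24 -0.01 -0.49] 14.3
30 9.33 [582.3  -7.9  55. ] [ 1.4  1.2 -0.7] [ 0.22 -0.28 -0.48] 14.4
44 9.72 [584.4   5.9  55. ] [ 4.2  0.9 -2. ] [ 0.14 -0.74 -0.46] 14.0
open 11.17 [583.9   5.1  55. ] [ 0.3 -1.1 -0.1] [-0.06 -0.07  0.01] 87.8
look 12.65 [ 520.  -158.8  198.3] [ 0.4 -1.   0.5] [-0.04 -0.06 -0.03] 87.8
[531.77222812 -82.28985437 360.38979526]
```

View pics/w3.png

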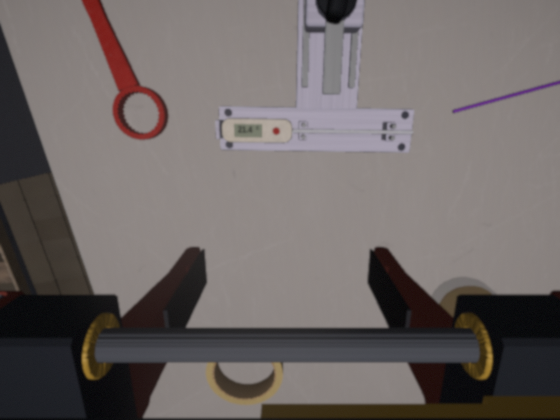

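The tongue now ends at (333,95), clear of the probe at row 131, and the head is at (256,130). Before grasping, I'll get a good wrist view of the lens.

```bash
cat >> h.py <<'E'
def rect(c,m,z):
    m=cv2.morphologyEx(m.astype(np.uint8),cv2.MORPH_CLOSE,np.ones((7,7)))
    cs,_=cv2.findContours(m,0,2);k=max(cs,key=cv2.contourArea)
    W=np.array([plane(c,*q[0],z)[:2] for q in k],np.float32)
    (x,y),(w,h),a=cv2.minAreaRect(W);bp=cv2.boxPoints(((x,y),(w,h),a))
    L=max([bp[1]-bp[0],bp[2]-bp[1]],key=np.linalg.norm)
    return np.round([x,y,w,h],1),np.degrees(np.arctan2(L[1],L[0]))
def tool(az,tilt): # tool z tilted 'tilt' deg from down towards azimuth az; tool x up-forward
    a,t=np.radians([az,tilt]);f=np.array([np.cos(a),np.sin(a),0]);u=np.array([0,0,1.])
    z=np.sin(t)*f-np.cos(t)*u;x=np.cos(t)*f+np.sin(t)*u;return np.column_stack([x,np.cross(z,x),z])
E
python3 - <<'E'
from h import *
c=load('w3');i=c['img'].astype(int);v,u=np.mgrid[:420,:560]
m=(u>205)&(u<310)&(v>105)&(v<155)&(i[...,2]-i[...,0]>8)&(i[...,2]>110);print(rect(c,m,46),m.sum())
for p,n in(((300,131),'probe near'),((405,131),'probe far')): print(n,plane(c,*p,32)[:2].round(1))
for p in((218,108),(412,107),(412,150),(218,148)): print(plane(c,*p,10)[:2].round(1))
L=np.array([746,172,249.]);T=tool(19,45);tgt=L-150*T[:,2]
for M in (T,T@np.diag([-1,-1,1.])): print(ctrl.inverse_kinematics(list(tgt),R2q(M)))
ctrl.move_linear([520,-158.8,300],vel=250)
ctrl.move_ptp(list(tgt),R2q(T))
ctrl.dwell(.2)
c=snap('wrist','w4');print(c['eye'],ctrl.state()['clock'],ctrl.state()['joint_positions'])
E
```

```text
(array([501.5, -92.5,  19.8,  64.5]), np.float32(-7.9767036)) 2192
probe near [542.  -99.6]
probe far [ 642.8 -113.8]
[463.2 -66.7]
[658.2 -93.1]
[ 656.8 -136.4]
[ 455.2 -106.1]
[ 0.05572915 -0.39422177  1.61432556  0.21133442  1.16360527  1.28846386]
[ 0.05572915 -0.39422177  1.61432556  0.21133442  1.16360527 -1.85312879]
[590.91984727 117.14954677 524.69121538] 14.8 [ 0.05492618 -0.3935314   1.61407399  0.21125325  1.16381163  1.28818363]
```

View pics/w4.png

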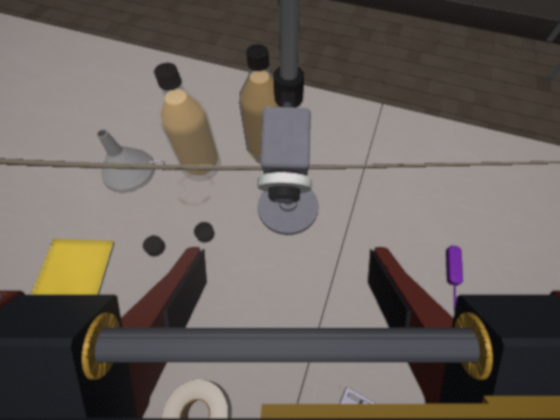

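Run:
```python
from h import *
c=load('w4');P=cloud(c);i=c['img'].astype(int);v,u=np.mgrid[:420,:560]
g=i.min(-1);reg=(u>245)&(u<325)&(v>95)&(v<215)&(P[...,2]>190)
ring=reg&(g>130)&(v>165)&(v<195);print('ring px',u[ring].min(),u[ring].max(),v[ring].min(),v[ring].max(),u[ring].mean(),'P',np.median(P[ring],0))
bar=reg&(i.max(-1)<70)&(v>183);print('barrel px',u[bar].min(),u[bar].max(),v[bar].min(),v[bar].max(),u[bar].mean(),'P',np.median(P[bar],0),bar.sum())
for r in range(184,206,3):
    k=bar[r];print(r,(u[r][k].min(),u[r][k].max()) if k.any() else None, P[r,285].round(0),i[r,285])
Q=P[118:160,272:302].reshape(-1,3);C=Q.mean(0);n=np.linalg.svd(Q-C)[2][2];n*=np.sign(n[2]);print('box top',C,n,'tilt',np.degrees(np.arccos(n[2])),'az',np.degrees(np.arctan2(n[1],n[0])))
for r in (115,130,145,155):
    k=[x for x in range(255,320) if P[r,x,2]>230];print(r,k[0],k[-1],P[r,(k[0]+k[-1])//2].round(1))
for r in (20,40): 
    k=[x for x in range(260,320) if P[r,x,2]>60];print('post',r,k[0],k[-1],P[r,(k[0]+k[-1])//2].round(1))
```

```text
ring px 246 318 172 191 284.4600760456274 P [750.55109849 173.73808835 275.14178956]
barrel px 268 300 185 202 284.04056795131845 P [744.10147535 171.96449064 261.12697386] 493
184 None [747. 172. 272.] [83 84 84]
187 (np.int64(269), np.int64(298)) [749. 173. 264.] [51 49 50]
190 (np.int64(268), np.int64(300)) [746. 172. 264.] [51 49 49]
193 (np.int64(269), np.int64(299)) [743. 171. 263.] [50 48 49]
196 (np.int64(269), np.int64(299)) [740. 170. 263.] [39 37 39]
199 (np.int64(271), np.int64(298)) [740. 170. 258.] [57 54 54]
202 (np.int64(285), np.int64(291)) [744. 171. 246.] [65 61 62]
205 None [859. 212.  25.] [115 107 109]
box top [785.70352702 184.24916838 287.53554391] [-0.32334918  0.94621906  0.01071483] tilt 89.38607348447321 az 108.86671425173172
115 262 309 [807.  193.1 294.1]
130 262 309 [793.7 188.5 289.1]
145 261 309 [779.8 183.7 285.1]
155 260 308 [770.4 181.4 282.6]
post 20 279 311 [863.6 203.3 350.5]
post 40 279 297 [859.3 208.2 333.3]
```

The glass comes out the same from two independent measurements, at about (746,171.7,248) with azimuth 17.8°. The post checks at 129 mm against the stated 130. Next I grasp and lift.

```bash
cat >> h.py <<'E'
L=np.array([746,171.7,248.]);TL=tool(17.8,20);xL=TL[:,0];zL=-TL[:,2]
tcpF=L-190*xL+6*zL-16*zL
def st(t):
    s=ctrl.state();print(t,round(s['clock'],2),np.round(s['tcp_pos'],1),np.round(s['contact_force'],1),np.round(s['torque'],2),round(s['opening'],1),round(s['finger_force'],1))
E
python3 - <<'E'
from h import *
print(tcpF,ctrl.inverse_kinematics(list(tcpF),R2q(TL)))
h=np.array([501.5,-92.4]);G=R2q(tool(-8,0))
ctrl.move_linear([520,60,330],R2q(tool(10,10)),vel=250)
ctrl.move_ptp([*h,110],G)
ctrl.move_linear([*h,22],vel=120);ctrl.dwell(.15);st('at')
ctrl.clamp(25);st('clamp')
if ctrl.state()['opening']>15:
    ctrl.move_linear([*h,120],vel=80);ctrl.dwell(.2);st('lift')
    c=snap('wrist','w5');snap('scene','s5')
    ctrl.move_linear([*h,200],vel=150);st('up')
E
```

```text
[579.26177108 118.16621129 173.61924656] [ 0.1016139  -0.25851096  1.68490699  0.07244668  1.37365117  1.3598022 ]
at 17.66 [502.2 -92.6  23.2] [ 0.3 -0.5  0.4] [ 0.07 -0.01  0.01] 88.0 0.0
clamp 18.68 [501.5 -92.4  22. ] [-0.2 -0.1  0.7] [0.06 0.01 0.03] 21.2 25.0
lift 20.26 [501.3 -92.3 119.6] [-0.3 -0.1 -0.3] [ 0.03 -0.02 -0.01] 21.6 25.0
up 21.04 [501.3 -92.4 199.2] [0.7 0.8 0.1] [ 0.06  0.02 -0.01] 21.8 25.0
```

View pics/w5.png

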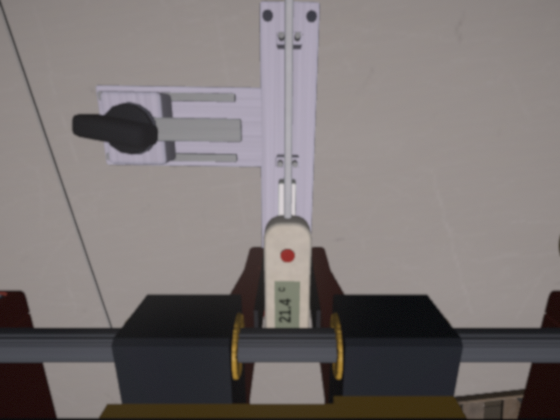

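The thermometer is held straight between the fingers, with the probe vertical at column 289. I'll bring it to the lens.

Run:
```python
from h import *
ctrl.move_linear(list(tcpF-90*xL),R2q(TL),vel=120);st('pre')
ctrl.move_linear(list(tcpF-20*xL),vel=80);ctrl.dwell(.3);st('near')
c=snap('wrist','w6');a=snap('scene','s6');b=snap('side','d6')
A=cv2.resize(a['img'][150:230,140:240],None,fx=4,fy=4,interpolation=cv2.INTER_CUBIC);B=cv2.resize(b['img'][180:260,130:230],None,fx=4,fy=4,interpolation=cv2.INTER_CUBIC)
W=cv2.resize(c['img'][20:240,180:380],None,fx=640/440*2*.727*1,fy=640/440*2*.727,interpolation=cv2.INTER_CUBIC)
W=cv2.resize(c['img'][40:240,180:380],(600,600))[:, 100:500]
cv2.imwrite('pics/fin.png',np.hstack([W[:600],np.vstack([A[:300],B[:300]])]))
# predicted pixel of the tip and the axis point
tip=L-60*xL
for n,k in(('w',c),('s',a),('d',b)):
    for X in (tip,L):
        q=k['M'].T@(X-k['eye']);print(n,k['K'][0,2]-k['K'][0,0]*q[0]/q[2],k['K'][1,2]+k['K'][1,1]*q[1]/q[2])
```

```text
pre 22.8 [499.   91.9 143.1] [-0.5  0.4 -0.5] [0.   0.16 0.01] 21.5 25.0
near 24.12 [561.2 112.4 166.8] [ 0.2  0.2 -0.1] [-0.04  0.19  0.01] 21.3 25.0
w 284.7245627995357 -81.34804760661828
w 284.59431898425737 -303.0307402738106
s 183.1984542425396 198.4341433409848
s 165.1864743368105 185.50316913914116
d 186.71643349218476 220.8583403973104
d 158.1809418866667 211.17631224880606
```

View pics/fin.png

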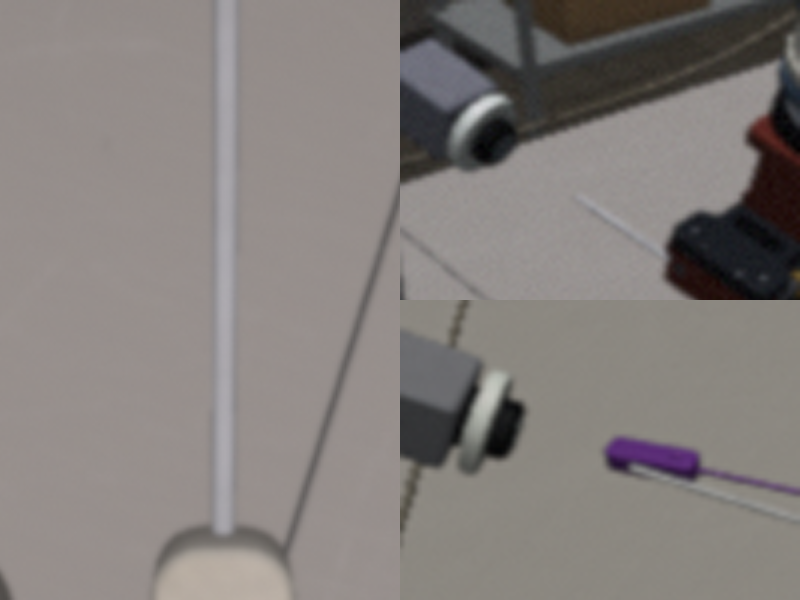

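Scene and side both show the tip at (184.5,199) and (187,221.5), within about 1.5 px of the prediction, and the glass also matches. I'll advance the last 20 mm and hand in.

Run:
```python
from h import *
ctrl.move_linear(list(tcpF),vel=40);ctrl.dwell(.7);st('final')
print(ctrl.finish_job())
```

```text
final 25.62 [579.3 118.1 173.6] [ 0.3 -0.1 -0.4] [-0.05  0.24  0.04] 21.2 25.0
the job is handed in; nothing more can be done
None
```

I handed the job in at about 25.6 s, with the thermometer held still on the lens's line of sight and its tip about 40 mm from the glass; the hand-in returned no verdict.

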